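Start a clamp bolt on the vegetable cutter

ROBOT

A 6-joint arm with a two-finger parallel gripper is mounted at the origin on a cart in front of the work surface, level with it; the furniture and walls round the work are solid. World frame = base frame: x ahead of the robot, y to its left, z up, the work surface at z = 0. Lengths are in mm, angles in rad, forces in N, time in s.
With the tool pointing down it reaches from about 400 to 925 mm from the base axis. Payload 12.5 kg.
Tool frame: the origin (TCP) lies midway between the tips of the shut fingers; the grasp point (between the pads) lies 19 mm behind it; z points along the fingers, y is the line along which they close (so a half turn about z gives the same grasp; the last joint's range is limited). The gripper opens to 95 mm and grips with 3 to 60 N. Pads are 20 mm wide; open, the fingers measure 119 mm over their backs; the gripper's body (75 mm by 180 mm) begins 59 mm behind the grasp point.
Start: joints at [-1.298, 0.491, 1.559, -0, 1.092, -0.106], TCP at [231.152, -580.702, 214.661] pointing down, gripper open.
Joint ranges: [-3.1, 3.1], [-0.84, 2.19], [0.05, 2.79], [-1.13, 4.28], [0.06, 2.93], [-2.69, 2.69]. Speed limits (rad/s): [2.22, 2.22, 2.79, 3.14, 3.14, 3.14].

INTERFACE

Orientations are given as [roll, pitch, yaw] about the fixed x, y, z axes, in that order (R = Rz(yaw) Ry(pitch) Rx(roll)).
In Python, from cell import env gives the robot as it stands.
- The arm moves only by the tool arm_command, never from a script. Its argument "targets" is a list of rows, each a list of 5 numbers: the shift along the tool's x, y, z in mm, then the turn about the tool's z in degrees, then the opening, from 0 (shut) to 1 (fully open). In form: [[tx, ty, tz, roll, fingers], ...]. A call has 1 to 5 rows; each row is the pose to reach, as a shift and turn from the pose commanded when the call began, along the tool's axes at that moment; what a row does not reach only later rows make up. A row lasts 1/10 s, in which the tool goes at most 50 mm and 8.59 degrees, less where a joint would pass 70% of its speed; a pose out of reach is approached as far as the arm can. A call with a gripper value outside its range is refused whole. The fingers move at their own pace and stop on an object; the grip force is fixed at half the most. Time passes only in rows, so rows that repeat a pose let the fingers close. It gives the time, the measured TCP pose, the force, the opening and the grip force at its end, in the units of the state.
- env.state(): the state, without advancing time (a new reading comes with each control period).
- env.read_camera(name): name is "scene" or "top" or "wrist"; returns a dict with "frame" (420x560x3 uint8, red, green, blue), "vertical_fov" (degrees; the focal length in pixels is half the picture's height over the tangent of half this angle, whatever the lens; pixels are square), "cx", "cy" (the principal point, pixels), "world_from_camera" (4x4, takes a point from camera to world coordinates); the wrist camera has in their place "hand_eye" (4x4, takes a point from camera to tool coordinates, whose origin is the TCP and whose axes are the flange's). Camera axes: x right, y down, z forward; pixel columns grow to the right and rows downward; lengths in mm; the calibration is good to about 2 mm. A picture is of the moment at which its call begins: read the wrist's pose just before it. There is no depth.
- env.job_done(): hands the job in; it is judged then, once.
The state is a dict: "t": time; "joints": joint angles; "qvel": joint speeds; "tau": joint torques, N m; "eef_pos": TCP position; "tcp_rot": TCP orientation; "ft_force": force on the tool from outside, world axes, zero at the start; "moment": the same for the moment, N m; "opening": opening from 0.0 (shut) to 1.0 (fully open); "grip_force": force on a finger pad.
Only numpy, scipy, OpenCV 4.12 (cv2) and the standard library are available. Lean on these libraries where they do the work, as an engineer would, in place of code of your own. Each camera call takes 0.05 s, during which the arm holds its last target. There are 200 camera calls.

TASK

On the vegetable cutter one of the two clamp knobs stands high, its bolt only resting on top of the thread in its boss. Turn that knob backward (anticlockwise seen from above) until the bolt drops into the start of its thread, then from there about one full turn forward (clockwise), and finish still holding the knob steady in the fingers, bolt started but not tightened. Leave the other, tight knob and the things lying around alone.

Things in the scene. Friction and masses are not known exactly. Their poses are not given: they have to be found in the camera images.
- knob_mid (a point): centre of the HIGH knob: black, round, ribbed, 40 mm diameter, 28 mm tall, axis vertical; point on its axis, 14 mm under its top. It starts about 82 mm above the worktop; the knob's underside hangs about 20 mm over the steel strap (top 47 mm above the worktop). Grip it across its diameter from above at any yaw; fingertips may reach 8 mm below its underside, also at the end.
- bolt_turn (a joint): turn of the high knob, rad; grows as it is turned forward (clockwise from above, screwing in), falls backward. Starts between 0.6 and 2.4; the thread start, where the bolt drops, lies close below 0 (about -0.1). Turning takes little torque (under 0.05 N m). The knob stays where it is left, so it may be let go and regripped.
- bolt_lift (a joint): height of bolt and knob, m, up positive. Right-handed thread, 6 mm pitch. Before the drop the bolt rides on top of the thread: lift = -0.006*turn/(2 pi), so turning back raises it a little; past the thread start it drops 6 mm, to about -0.006; from then on lift = -0.006 - 0.006*turn/(2 pi), about -0.012 after one turn forward.
- bolt: the high knob with its bolt; origin at the centre of the knob's underside, z up, x along the raised rib on top. A spring and its weight press it down with about 4 N. A tight grip carries it: the drop is then felt as 4 N coming onto the hand, and the bolt falls once the grip opens or the hand follows down. Turning forward the hand must sink 6 mm a turn.
- tight_mid (a point): centre of the other, tightened knob: same shape, its underside on the clamp strap, so 20 mm lower than the high one; 170 mm from the high knob, at the other end of the strap. Which end is which varies. Leave it.
- tight_turn (a joint): turn of the tight knob, rad, 0 at the start; to be left.
- cutter: the vegetable cutter, fixed on the worktop: aluminium bed 130 x 250 x 14 mm, grey block 110 x 106 mm, 44 mm high, with steel cutting ribs to 50 mm high, steel strap along its y with a boss under each end at y = +85 and -85 mm; origin at the centre of its underside.
- jam_jar: jam jar, 65 mm diameter, 85 mm high, beside the cutter's right end; origin at its underside. Leave.
- spice_jar: spice jar, 45 mm diameter, 106 mm high, standing to the right; origin at its underside. Leave.
- peeler: peeler, 170 x 25 x 18 mm, lying in front of the cutter; origin at its underside. Leave.
- teaspoon: teaspoon, 130 x 26 x 11 mm, lying in front of the cutter; origin at its underside. Leave.
- bottle_opener: bottle opener, 174 x 41 x 20 mm, lying left of the cutter; origin at its underside. Leave.

How it is judged (in metres and radians):
On the way, in this order (a step that is already met when the one before it is completed fails the run):
1. the high bolt is turned backward past the thread start and has dropped into the thread (value of joint bolt_turn below 0 rad and value of joint bolt_lift below -0.0042 m), for 0.1 s.
2. it is turned forward about one turn (value of joint bolt_turn above 4.7 rad and value of joint bolt_lift below -0.0095 m), for 0.1 s.
At the end, for the whole second after the job is handed in: The high bolt stands 3/4 to 1.2 turns forward of the place where it dropped (lift -9.5 to -14.5 mm), not turning, and the fingers still hold its knob with more than 1.5 N (all of step 2 and value of joint bolt_turn below 7.6 rad and value of joint bolt_lift above -0.0145 m and contact force between the fingers and bolt above 1.5 N and velocity of joint bolt_turn between -0.15 and 0.15 rad/s); the arm keeps its last pose, push and grip.
It fails at once if the tight knob is turned by more than 0.2 rad (value of joint tight_turn above 0.2 rad or value of joint tight_turn below -0.2 rad).
It fails at once if the bolt is screwed in by more than 1.4 turns (value of joint bolt_turn above 8.8 rad).
It fails at once if a thing lying around is pushed more than 3 cm (distance of any of jam_jar, spice_jar, peeler, teaspoon, bottle_opener from where it was at the start of the episode above 0.03 m).
It also fails if it takes over 64 s, if anything falls off the work surface, if the arm or the gripper's body presses on something with over 40 N, if the wrist force passes 120 N, or if a joint passes its speed limit or range.

## Working session

There is one attempt and no reset: what is moved stays moved. The work goes in short steps, Python scripts to look and compute and a tool call to move; the robot and the scene stay as the last step left them, time stands still between calls to the robot, and variables do not carry over. Pictures are saved under pics/ and viewed, at most 10 in all, crops included, and the job is handed in when it is done.

Besides the shell and the picture viewer there is one more tool, called after "Emit:" as a command line: name --pt "numbers of a row" for each row, then --argument value for the rest. arm_command: Moves the arm, as the interface text tells. Its arguments: {"type":"object","properties":{"targets":{"type":"array","items":{"type":"array","items":{"type":"number"}}}},"required":["targets"]}

```bash
mkdir -p pics; python3 - <<'E'
from cell import env
import cv2,numpy as np
print(env.state())
for n in("scene","top"):
    c=env.read_camera(n);cv2.imwrite(f"pics/{n}0.png",c["frame"][:,:,::-1])
    print(n,c["vertical_fov"],c["cx"],c["cy"],np.round(c["world_from_camera"],3).tolist())
E
```

```text
{'t': 0.0, 'joints': array([-1.29758914e+00,  4.91574179e-01,  1.55947426e+00, -3.28410553e-05,
        1.09168859e+00, -1.05618656e-01]), 'qvel': array([ 0.00051392,  0.0010679 ,  0.00042593, -0.00130149,  0.00076115,
        0.00057685]), 'tau': array([ 1.01998348e-04, -6.12650514e+01, -2.58181536e+01,  6.92732655e-02,
        4.82646713e-02, -6.94824030e-05]), 'eef_pos': array([ 231.07762769, -580.44022019,  214.04412304]), 'tcp_rot': array([-3.14045159e+00, -9.16788918e-05,  3.78840950e-01]), 'ft_force': array([-0.25558589,  0.5329896 , -0.41388905]), 'moment': array([-0.02888986, -0.00161078,  0.05047005]), 'grip_force': 0.0, 'opening': 0.999811658725755}
scene 50.00009141327933 277.45755197481986 206.4745143272632 [[-0.718, -0.528, 0.453, -60.075], [-0.696, 0.56, -0.45, 439.964], [-0.016, -0.638, -0.769, 1004.901], [0.0, 0.0, 0.0, 1.0]]
top 47.92515225231527 280.2971863673643 213.7454161762412 [[0.028, -0.991, 0.132, 286.399], [-0.999, -0.031, -0.014, -72.114], [0.018, -0.131, -0.991, 1574.524], [0.0, 0.0, 0.0, 1.0]]
```

View pics/scene0.png

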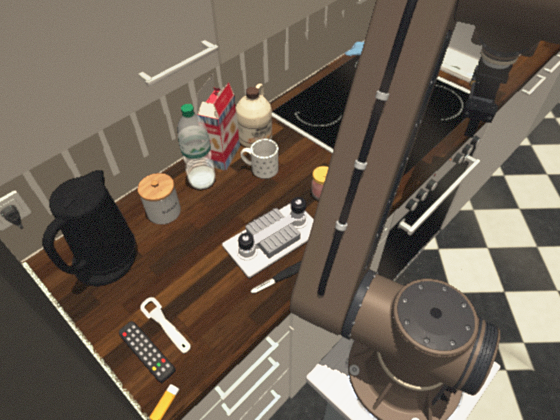

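View pics/top0.png

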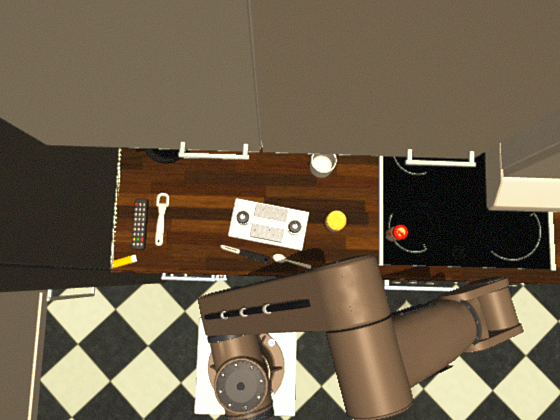

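The top view shows the cutter with knobs at about (243,217) and (294,227). In the scene view they are at about (246,242) and (297,207). I'll triangulate both.

```bash
cat > h.py <<'E'
import numpy as np,cv2
def ray(c,u,v,T=None):
    T=c["world_from_camera"] if T is None else T
    f=210/np.tan(np.radians(c["vertical_fov"]/2))
    d=T[:3,:3]@np.array([(u-c["cx"])/f,(v-c["cy"])/f,1]);return T[:3,3],d/np.linalg.norm(d)
def plane(r,z): return r[0]+r[1]*(z-r[0][2])/r[1][2]
def tri(a,b):
    s=np.linalg.lstsq(np.c_[a[1],-b[1]],b[0]-a[0],rcond=None)[0]
    p,q=a[0]+a[1]*s[0],b[0]+b[1]*s[1];return (p+q)/2,np.linalg.norm(p-q)
E
python3 - <<'E'
from cell import env
from h import *
cs={n:env.read_camera(n) for n in("top","scene")}
g={"top":[(243,217),(294,227)],"scene":[(246,242),(297,207)]}
R={}
for n,c in cs.items():
    m=(cv2.cvtColor(c["frame"],cv2.COLOR_RGB2GRAY)<70).astype(np.uint8)
    for i,(u,v) in enumerate(g[n]):
        w=np.zeros_like(m);w[v-16:v+17,u-13:u+14]=m[v-16:v+17,u-13:u+14]
        k,l,s,ce=cv2.connectedComponentsWithStats(w)
        j=1+np.argmax(s[1:,4]);print(n,i,s[j],ce[j]);R[n,i]=ray(c,*ce[j])
for i in(0,1): print(tri(R["top",i],R["scene",i]), [plane(R["top",i],z).round(1).tolist() for z in(62,82)],[plane(R["scene",i],z).round(1).tolist() for z in(62,82)])
a=cv2.resize(cs["top"]["frame"][190:260,215:320],None,fx=5,fy=5)[:,:,::-1]
b=cv2.resize(cs["scene"]["frame"][190:285,215:320],None,fx=5,fy=5)[:475,:,::-1]
b=cv2.resize(b,(387,350));cv2.imwrite("pics/c.png",np.hstack([cv2.resize(a,(410,350)),b]))
E
```

```text
top 0 [230 208   3  12  22] [230.54545455 212.40909091]
top 1 [304 226   4  18  39] [306.15384615 236.92307692]
scene 0 [239 231  14  19 156] [245.69230769 241.66025641]
scene 1 [284 191  27  23 456] [297.72587719 199.91666667]
(array([468.92294514,  52.57406654,  95.52200949]), np.float64(34.968261974148504)) [[487.1, 66.8, 62.0], [484.4, 65.0, 82.0]] [[472.9, 28.2, 62.0], [461.6, 36.9, 82.0]]
(array([ 431.67555171, -160.23906869,   96.69824579]), np.float64(50.51386077408799)) [[415.2, -178.8, 62.0], [413.5, -177.4, 82.0]] [[470.9, -166.7, 62.0], [459.6, -153.8, 82.0]]
```

View pics/c.png

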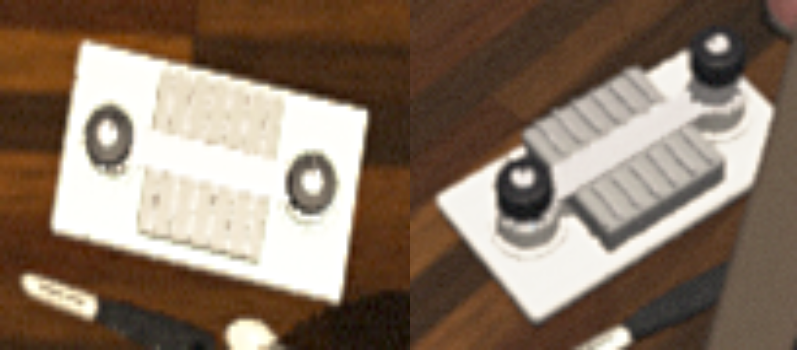

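The crop shows knob centres at top (242.7,217.4) and (294.6,226.8), and at scene (245.9,241.6) and (298.3,205.5).

```bash
python3 - <<'E'
from cell import env
from h import *
t=env.read_camera("top");s=env.read_camera("scene")
for a,b in(((242.7,217.4),(245.9,241.6)),((294.6,226.8),(298.3,205.5))):
    A,B=ray(t,*a),ray(s,*b)
    p,e=tri(A,B);print(p.round(1),e.round(1),[(plane(A,z)[:2].round(1),plane(B,z)[:2].round(1)) for z in(62,82)])
E
```

```text
[472.4  27.4  61.8] 0.9 [(array([472.1,  27.1]), array([472.7,  27.7])), (array([469.6,  25.8]), array([461.4,  36.5]))]
[ 444.6 -139.9   83. ] 0.3 [(array([ 446.7, -140.9]), array([ 456.3, -153. ])), (array([ 444.6, -140. ]), array([ 445.3, -140.4]))]
```

The fits are consistent: both rays meet within 1 mm and the knobs are 169.6 mm apart. The right knob, at (444.6,-140,83), is the high one. I'll move above it.

Emit:
arm_command --pt "36 -33 0 0 1" --pt "72 -66 0 0 1" --pt "108 -99 0 0 1" --pt "144 -132 0 0 1" --pt "180 -165 0 0 1"

```text
t: 0.8
eef_pos: [337.8, -359.1, 214.7]
tcp_rot: [3.141, -0.0, 0.378]
ft_force: [1.0, -0.5, 0.1]
opening: 0.999
grip_force: 0.0
```

Emit:
arm_command --pt "36 -33 0 0 1" --pt "72 -66 0 0 1" --pt "108 -99 0 0 1" --pt "144 -132 0 0 1" --pt "181 -165 0 0 1"

```text
t: 1.3
eef_pos: [445.0, -138.8, 214.9]
tcp_rot: [3.141, -0.0, 0.379]
ft_force: [-0.4, -1.6, 0.6]
opening: 0.997
grip_force: 0.0
```

Emit:
arm_command --pt "0 0 20 0 1" --pt "0 0 20 0 1" --pt "0 0 20 0 1" --pt "0 0 20 0 1"

```text
t: 1.7
eef_pos: [444.5, -141.6, 195.2]
tcp_rot: [3.141, -0.0, 0.377]
ft_force: [0.8, 0.9, -0.3]
opening: 1.002
grip_force: 0.0
```

```bash
python3 - <<'E'
from cell import env
from h import *
s=env.state();c=env.read_camera("wrist")
print(s["t"],s["joints"].round(3),s["eef_pos"].round(1),s["tcp_rot"].round(4),s["ft_force"].round(2))
print(c["vertical_fov"],c["cx"],c["cy"],c["hand_eye"].round(3).tolist())
cv2.imwrite("pics/w1.png",c["frame"][:,:,::-1])
E
```

```text
1.7 [-0.45   0.292  1.958 -0.     0.891  0.744] [ 444.5 -141.6  195.2] [ 3.141e+00 -4.000e-04  3.773e-01] [ 0.81  0.87 -0.35]
58.50327914209735 279.30879407760614 205.62143843905832 [[-0.001, -0.96, -0.279, 79.456], [1.0, -0.001, 0.0, 0.311], [-0.001, -0.279, 0.96, -169.789], [0.0, 0.0, 0.0, 1.0]]
```

View pics/w1.png

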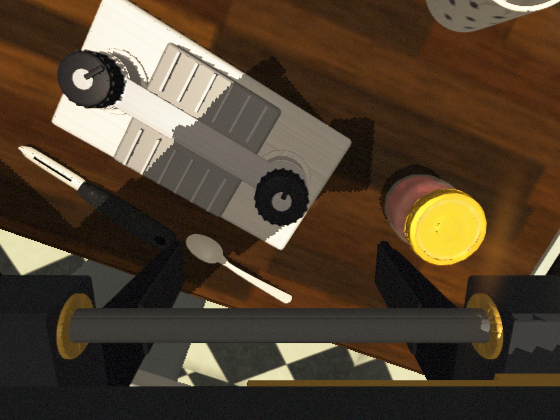

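The wrist view shows the high knob's top face at about (282,200), with the jam jar well to the right. I'll refine the knob position by casting that pixel onto its top plane.

```bash
python3 - <<'E'
from cell import env
from h import *
from scipy.spatial.transform import Rotation as R
s=env.state();c=env.read_camera("wrist")
T=np.eye(4);T[:3,:3]=R.from_euler("xyz",s["tcp_rot"]).as_matrix();T[:3,3]=s["eef_pos"];W=T@c["hand_eye"]
m=(cv2.cvtColor(c["frame"],cv2.COLOR_RGB2GRAY)<45).astype(np.uint8);w=np.zeros_like(m);w[160:235,245:318]=m[160:235,245:318]
w=cv2.morphologyEx(w,cv2.MORPH_OPEN,np.ones((9,9)))
k=max(cv2.findContours(w,0,2)[0],key=cv2.contourArea);e=cv2.minEnclosingCircle(k);print(e,cv2.boundingRect(k))
for uv in(e[0],(282,199)):
  for z in(82,96):
    p=plane(ray(c,*uv,W),z);print(z,p.round(1),(T[:3,:3].T@(p-T[:3,3])).round(1))
E
```

```text
((280.4836120605469, 196.79507446289062), 28.224271774291992) (256, 170, 51, 55)
82 [ 449.2 -141.2   82. ] [  4.5   1.4 113.2]
96 [ 452.6 -139.8   96. ] [ 8.2  1.3 99.2]
82 [ 448. -143.   82.] [  2.7   2.6 113.2]
96 [ 451.5 -141.5   96. ] [ 6.5  2.4 99.2]
```

Emit:
arm_command --pt "2 0 40 0 1" --pt "3 0 70 0 1" --pt "3 0 70 0 1" --pt "3 0 70 0 1"

```text
t: 2.2
eef_pos: [447.4, -140.0, 125.3]
tcp_rot: [-3.141, 0.0, 0.378]
ft_force: [-0.3, 0.3, 1.0]
opening: 1.001
grip_force: 0.0
```

```bash
cat > m.py <<'E'
from cell import env
from h import *
import sys
from scipy.spatial.transform import Rotation as R
s=env.state();c=env.read_camera("wrist")
T=np.eye(4);T[:3,:3]=R.from_euler("xyz",s["tcp_rot"]).as_matrix();T[:3,3]=s["eef_pos"];W=T@c["hand_eye"]
print(s["t"],s["eef_pos"].round(1),s["joints"].round(3),s["ft_force"].round(2),s["moment"].round(3),s["grip_force"])
cv2.imwrite(sys.argv[1],c["frame"][:,:,::-1])
for a in sys.argv[2:]:
    u,v,z=map(float,a.split(","));p=plane(ray(c,u,v,W),z);print(p.round(1),(T[:3,:3].T@(p-T[:3,3])).round(1))
E
python3 m.py pics/w2.png
```

```text
2.2 [ 447.4 -140.   125.3] [-0.444  0.401  2.031 -0.     0.71   0.749] [-0.26  0.3   0.95] [0.011 0.014 0.042] 0.0
```

View pics/w2.png

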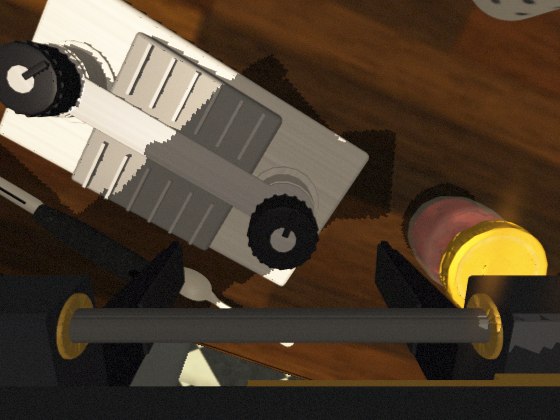

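The knob's silver cap sits at about (282,239) between the open fingers.

```bash
python3 m.py pics/w3.png 282,239,96 282,236,96 282,233,86
```

```text
2.25 [ 447.8 -140.1  125.8] [-0.444  0.4    2.03  -0.     0.71   0.749] [-0.49  0.2   0.58] [-0.012  0.02  -0.034] 0.0
[ 450.1 -141.3   96. ] [ 1.7  1.9 29.9]
[ 451.8 -140.6   96. ] [ 3.5  1.9 29.9]
[ 450.1 -141.4   86. ] [ 1.7  2.  39.9]
```

Emit:
arm_command --pt "1 1 30 0 1" --pt "1 1 58 0 1" --pt "1 1 58 0 1" --pt "1 1 58 0 0.5" --pt "1 1 58 0 0.5"

```text
t: 2.8
eef_pos: [449.4, -140.4, 68.3]
tcp_rot: [3.14, -0.002, 0.379]
ft_force: [-0.5, -0.8, 0.5]
opening: 0.884
grip_force: 0.0
```

Emit:
arm_command --pt "0 0 0 0 0.3" --pt "0 0 0 0 0.3" --pt "0 0 0 0 0.3" --pt "0 0 0 0 0.3" --pt "0 0 0 0 0.3"

```text
t: 3.3
eef_pos: [448.6, -140.1, 66.7]
tcp_rot: [3.141, -0.0, 0.379]
ft_force: [-0.1, -0.4, -0.4]
opening: 0.469
grip_force: 0.0
```

```bash
python3 m.py pics/w4.png
```

```text
3.3 [ 448.6 -140.1   66.7] [-0.443  0.506  2.078 -0.     0.558  0.749] [-0.08 -0.35 -0.35] [-0.02   0.026 -0.005] 0.0
```

View pics/w4.png

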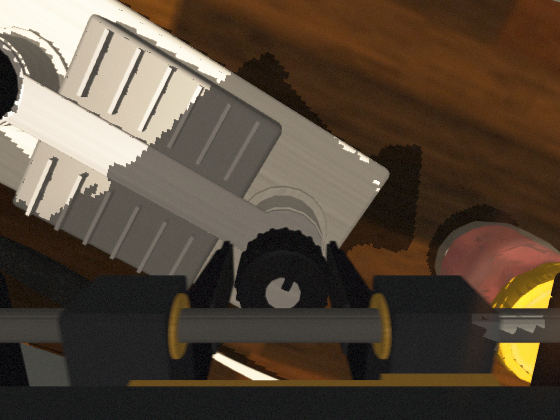

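The knob is centred between the fingers, cap at about (283,292). Now I'll grip it.

Emit:
arm_command --pt "0 0 0 0 0.2" --pt "0 0 0 0 0.2" --pt "0 0 0 0 0.2" --pt "0 0 0 0 0.2" --pt "0 0 0 0 0.2"

```text
t: 3.85
eef_pos: [449.4, -141.0, 66.8]
tcp_rot: [3.139, -0.001, 0.379]
ft_force: [0.6, -7.1, -0.7]
opening: 0.418
grip_force: 30.0
```

```bash
python3 m.py pics/w5.png 283,292,96
```

```text
3.85 [ 449.4 -141.    66.8] [-4.440e-01  5.060e-01  2.077e+00 -1.000e-03  5.570e-01  7.490e-01] [ 0.57 -7.06 -0.68] [-1.19  -0.032  0.005] 29.99969869852066
[ 450.9 -142.3   96. ] [  1.    1.9 -29.2]
```

Emit:
arm_command --pt "0.5 1 0 0 0.2" --pt "0.5 1 0 0 0.2"

```text
t: 4.1
eef_pos: [449.4, -141.1, 66.7]
tcp_rot: [3.141, 0.0, 0.379]
ft_force: [-2.8, -4.3, 2.7]
opening: 0.411
grip_force: 30.0
```

Emit:
arm_command --pt "0 0 -0.1 -8 0.2" --pt "0 0 -0.3 -16 0.2" --pt "0 0 -0.3 -16 0.2"

```text
t: 4.4
eef_pos: [449.2, -140.8, 67.0]
tcp_rot: [-3.141, 0.0, 0.66]
ft_force: [-2.9, -4.2, 3.2]
opening: 0.417
grip_force: 30.0
```

```bash
python3 m.py pics/w6.png
```

```text
4.4 [ 449.2 -140.8   67. ] [-4.440e-01  5.060e-01  2.075e+00 -1.000e-03  5.600e-01  4.670e-01] [-2.95 -4.21  3.19] [-0.516  0.552  0.107] 29.998907446861267
```

Emit:
arm_command --pt "-1 0.3 -0.1 -8 0.2" --pt "-1 0.3 -0.3 -16 0.2" --pt "-1 0.3 -0.4 -24 0.2" --pt "-1 0.3 -0.4 -24 0.2"

```text
t: 4.85
eef_pos: [448.9, -140.9, 67.3]
tcp_rot: [-3.141, -0.001, 1.077]
ft_force: [1.7, 5.4, 2.9]
opening: 0.416
grip_force: 30.0
```

Emit:
arm_command --pt "0 0 -0.1 -8 0.2" --pt "0 0 -0.3 -16 0.2" --pt "0 0 -0.4 -24 0.2" --pt "0 0 -0.4 -24 0.2"

```text
t: 5.25
eef_pos: [448.6, -140.9, 67.6]
tcp_rot: [-3.141, -0.001, 1.494]
ft_force: [1.4, 6.0, 0.8]
opening: 0.415
grip_force: 30.0
```

Emit:
arm_command --pt "0.5 0 -0.1 -8 0.2" --pt "0.5 0 -0.3 -16 0.2" --pt "0.5 0 -0.3 -16 0.2"

```text
t: 5.55
eef_pos: [448.5, -140.8, 67.6]
tcp_rot: [-3.141, -0.001, 1.771]
ft_force: [-0.0, 1.3, -3.9]
opening: 0.415
grip_force: 30.0
```

Emit:
arm_command --pt "0 0 -0.1 -8 0.2" --pt "0 0 -0.3 -16 0.2" --pt "0 0 -0.3 -16 0.2"

```text
t: 5.85
eef_pos: [448.3, -140.8, 68.0]
tcp_rot: [-3.141, -0.001, 2.049]
ft_force: [-2.6, 1.1, -4.0]
opening: 0.418
grip_force: 30.0
```

Emit:
arm_command --pt "0 0 -0.1 -8 0.2" --pt "0 0 -0.3 -16 0.2" --pt "0 0 -0.3 -16 0.2"

```text
t: 6.15
eef_pos: [448.2, -141.0, 68.3]
tcp_rot: [-3.141, -0.001, 2.327]
ft_force: [-4.5, -0.1, -3.3]
opening: 0.415
grip_force: 30.0
```

The vertical force settled at −4 N, so the drop has probably happened. I'll open the grip to let the bolt fall, then look.

Emit:
arm_command --pt "0 0 0 0 0.6" --pt "0 0 0 0 0.6" --pt "0 0 0 0 0.6" --pt "0 0 0 0 0.6"

```text
t: 6.55
eef_pos: [449.2, -141.3, 68.8]
tcp_rot: [3.141, 0.001, 2.331]
ft_force: [0.4, 0.3, 0.6]
opening: 0.601
grip_force: 0.0
```

```bash
python3 m.py pics/w7.png; python3 - <<'E'
from cell import env
import cv2,numpy as np
a=cv2.imread("pics/w6.png")[200:380,150:420];b=cv2.imread("pics/w7.png")[200:380,150:420]
s=env.read_camera("scene")["frame"][180:250,260:340,::-1]
cv2.imwrite("pics/cmp.png",np.hstack([cv2.resize(a,(270,180)),b,cv2.resize(s,(206,180))]))
E
```

```text
6.55 [ 449.2 -141.3   68.8] [-0.445  0.502  2.075 -0.     0.563 -1.206] [0.35 0.35 0.62] [ 0.049 -0.145  0.037] 0.0
```

View pics/cmp.png

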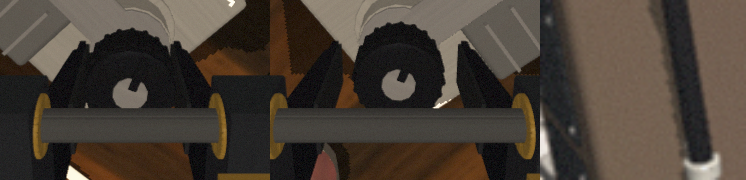

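The cap moved from about (280,294) to (280,286) in the full frame, which fits a drop. I'll check it by cap size on the saved pictures.

```bash
python3 - <<'E'
import cv2,numpy as np
for n in(4,5,6,7):
    g=cv2.imread(f"pics/w{n}.png",0);w=(g[272:308,255:312]>80).astype(np.uint8)
    k=max(cv2.findContours(w,0,2)[0],key=cv2.contourArea);print(n,cv2.boundingRect(k),cv2.fitEllipse(cv2.convexHull(k)))
E
```

```text
4 (11, 6, 35, 30) ((27.56359100341797, 21.1811580657959), (31.079160690307617, 34.83998107910156), 88.7196273803711)
5 (8, 6, 35, 30) ((24.99696922302246, 21.527912139892578), (31.250133514404297, 34.552433013916016), 91.030029296875)
6 (8, 6, 35, 30) ((24.654766082763672, 21.613752365112305), (31.17664337158203, 34.8795280456543), 89.25364685058594)
7 (7, 0, 34, 28) ((23.10947036743164, 12.89534854888916), (29.270551681518555, 34.15176010131836), 91.48194885253906)
```

Emit:
arm_command --pt "0 0 -30 0 0.6" --pt "0 0 -57 0 0.6" --pt "0 0 -57 0 0.6" --pt "0 0 -57 0 0.6"

```text
t: 7.05
eef_pos: [449.0, -141.2, 125.8]
tcp_rot: [3.141, 0.001, 2.333]
ft_force: [0.1, 0.0, 0.4]
opening: 0.599
grip_force: 0.0
```

```bash
python3 m.py pics/w8.png; python3 - <<'E'
import cv2,numpy as np
for n in(3,8):
    g=cv2.imread(f"pics/w{n}.png",0);w=(g[215:262,262:304]>80).astype(np.uint8)
    k=max(cv2.findContours(w,0,2)[0],key=cv2.contourArea);print(n,cv2.boundingRect(k),cv2.fitEllipse(cv2.convexHull(k)))
E
```

```text
7.05 [ 449.  -141.2  125.8] [-0.445  0.402  2.027 -0.     0.712 -1.207] [0.12 0.02 0.44] [ 0.023 -0.11  -0.023] 0.0
3 (8, 13, 25, 24) ((20.204082489013672, 24.678041458129883), (23.624536514282227, 24.85471534729004), 90.2993392944336)
8 (5, 11, 25, 24) ((16.627241134643555, 22.41136932373047), (23.164627075195312, 24.952375411987305), 95.11079406738281)
```

```bash
python3 - <<'E'
from cell import env
from h import *
from scipy.spatial.transform import Rotation as R
c=env.read_camera("wrist")
def r(p,yaw,u,v):
    T=np.eye(4);T[:3,:3]=R.from_euler("xyz",[np.pi,0,yaw]).as_matrix();T[:3,3]=p
    return ray(c,u,v,T@c["hand_eye"])
print(tri(r([447.8,-140.1,125.8],.378,282.2,239.7),r([448.6,-140.1,66.7],.379,282.6,293.2)))
print(tri(r([449,-141.2,125.8],2.332,278.6,237.4),r([449.2,-141.3,68.8],2.332,278.1,284.9)))
E
```

```text
(array([ 448.44248762, -141.98784097,   95.96924983]), np.float64(0.01350767227743545))
(array([ 448.70460853, -141.02528114,   93.45029568]), np.float64(0.048133035278040436))
```

The cap triangulates lower than before (93.5 against 96.0 mm), and together with the 7 N force change that confirms the drop. Next I regrip lower and turn forward.

Emit:
arm_command --pt "0 0 40 0 0.6" --pt "0 0 62 0 0.6" --pt "0 0 62 0 0.6" --pt "0 0 62 0 0.2" --pt "0 0 62 0 0.2"

```text
t: 7.65
eef_pos: [449.2, -141.3, 64.3]
tcp_rot: [3.141, 0.001, 2.333]
ft_force: [-0.3, -0.7, -0.7]
opening: 0.487
grip_force: 0.0
```

Emit:
arm_command --pt "0 0 0 0 0.2" --pt "0 0 0 0 0.2" --pt "0 0 0 0 0.2" --pt "0 0 0 0 0.2"

```text
t: 8.05
eef_pos: [449.0, -141.6, 64.4]
tcp_rot: [3.141, 0.001, 2.334]
ft_force: [-3.6, -5.0, 4.6]
opening: 0.414
grip_force: 30.0
```

Emit:
arm_command --pt "0 0 0.1 8 0.2" --pt "0 0 0.3 16 0.2" --pt "0 0 0.4 24 0.2" --pt "0 0 0.4 24 0.2"

```text
t: 8.45
eef_pos: [449.0, -141.6, 64.0]
tcp_rot: [3.141, 0.001, 1.91]
ft_force: [-4.1, -5.6, 4.7]
opening: 0.419
grip_force: 30.0
```

Emit:
arm_command --pt "-0.4 -0.5 0.1 8 0.2" --pt "-0.4 -0.5 0.3 16 0.2" --pt "-0.4 -0.5 0.4 24 0.2" --pt "-0.4 -0.5 0.5 32 0.2" --pt "-0.4 -0.5 0.6 40 0.2"

```text
t: 8.95
eef_pos: [448.7, -141.7, 63.3]
tcp_rot: [3.141, 0.0, 1.211]
ft_force: [-1.0, -0.8, 3.3]
opening: 0.415
grip_force: 30.0
```

Emit:
arm_command --pt "0 0 0.1 8 0.2" --pt "0 0 0.3 16 0.2" --pt "0 0 0.4 24 0.2" --pt "0 0 0.5 32 0.2" --pt "0 0 0.7 40 0.2"

```text
t: 9.45
eef_pos: [448.5, -141.6, 62.6]
tcp_rot: [3.141, -0.0, 0.513]
ft_force: [-3.0, -1.1, 5.6]
opening: 0.416
grip_force: 30.0
```

Emit:
arm_command --pt "0 0 0.1 8 0.2" --pt "0 0 0.3 16 0.2" --pt "0 0 0.4 24 0.2" --pt "0 0 0.5 32 0.2" --pt "0 0 0.7 40 0.2"

```text
t: 9.95
eef_pos: [448.4, -141.4, 61.9]
tcp_rot: [-3.142, -0.0, -0.185]
ft_force: [-2.8, 0.6, 4.3]
opening: 0.413
grip_force: 30.0
```

Emit:
arm_command --pt "0 0 0.1 8 0.2" --pt "0 0 0.3 16 0.2" --pt "0 0 0.4 24 0.2" --pt "0 0 0.5 32 0.2" --pt "0 0 0.7 40 0.2"

```text
t: 10.45
eef_pos: [448.5, -141.3, 61.3]
tcp_rot: [-3.141, -0.0, -0.883]
ft_force: [-1.8, 3.5, 5.7]
opening: 0.417
grip_force: 30.0
```

Emit:
arm_command --pt "0 0 0.1 8 0.2" --pt "0 0 0.3 16 0.2" --pt "0 0 0.4 24 0.2" --pt "0 0 0.5 30 0.2" --pt "0 0 0.5 30 0.2"

```text
t: 10.95
eef_pos: [448.6, -141.3, 60.7]
tcp_rot: [-3.141, 0.0, -1.404]
ft_force: [-0.8, 4.3, 6.4]
opening: 0.413
grip_force: 30.0
```

Emit:
arm_command --pt "0 0 0 0 0.6" --pt "0 0 0 0 0.6" --pt "0 0 0 0 0.6" --pt "0 0 0 0 0.6"

```text
t: 11.35
eef_pos: [448.6, -141.8, 60.1]
tcp_rot: [-3.141, -0.0, -1.401]
ft_force: [-1.2, -0.1, 0.3]
opening: 0.594
grip_force: 0.0
```

```bash
python3 m.py pics/w9.png
```

```text
11.35 [ 448.6 -141.8   60.1] [-0.447  0.519  2.081 -0.     0.541  2.525] [-1.18 -0.09  0.29] [ 0.156 -0.021 -0.033] 0.0
```

View pics/w9.png

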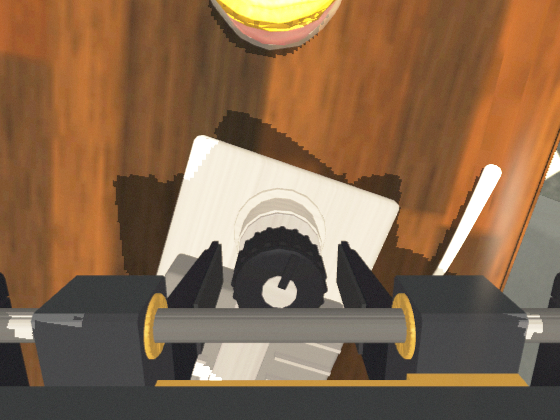

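The cap's notch still points the same way relative to the hand, so the knob followed the full 214°. Now I'll wind the open fingers back.

Emit:
arm_command --pt "0 0 0 -8.5 0.6" --pt "0 0 0 -17 0.6" --pt "0 0 0 -25.5 0.6" --pt "0 0 0 -34 0.6" --pt "0 0 0 -42 0.6"

```text
t: 11.9
eef_pos: [448.5, -141.8, 60.0]
tcp_rot: [3.142, -0.0, -0.662]
ft_force: [-0.1, -0.0, -0.5]
opening: 0.598
grip_force: 0.0
```

Emit:
arm_command --pt "0 0 0 -8.5 0.6" --pt "0 0 0 -17 0.6" --pt "0 0 0 -25.5 0.6" --pt "0 0 0 -34 0.6" --pt "0 0 0 -42 0.6"

```text
t: 12.4
eef_pos: [448.6, -141.8, 60.0]
tcp_rot: [3.141, -0.0, 0.071]
ft_force: [0.3, 0.7, -0.3]
opening: 0.604
grip_force: 0.0
```

Emit:
arm_command --pt "0 0 0 -8.5 0.6" --pt "0 0 0 -17 0.6" --pt "0 0 0 -25.5 0.6" --pt "0 0 0 -34 0.6" --pt "0 0 0 -42 0.6"

```text
t: 12.9
eef_pos: [448.5, -141.7, 60.0]
tcp_rot: [-3.142, 0.0, 0.804]
ft_force: [-0.1, -0.1, 0.2]
opening: 0.597
grip_force: 0.0
```

Emit:
arm_command --pt "0 0 0 -8.5 0.6" --pt "0 0 0 -17 0.6" --pt "0 0 0 -25.5 0.6" --pt "0 0 0 -34 0.6" --pt "0 0 0 -42 0.6"

```text
t: 13.4
eef_pos: [448.5, -141.7, 60.0]
tcp_rot: [-3.142, 0.0, 1.537]
ft_force: [-0.6, -0.8, 0.2]
opening: 0.598
grip_force: 0.0
```

Emit:
arm_command --pt "0 0 0 -8.5 0.6" --pt "0 0 0 -17 0.6" --pt "0 0 0 -25.5 0.6" --pt "0 0 0 -34 0.6" --pt "0 0 0 -42 0.6"

```text
t: 13.9
eef_pos: [448.5, -141.7, 60.0]
tcp_rot: [-3.142, 0.0, 2.27]
ft_force: [-0.4, 0.2, 0.4]
opening: 0.598
grip_force: 0.0
```

Emit:
arm_command --pt "0 0 0 0 0.2" --pt "0 0 0 0 0.2" --pt "0 0 0 0 0.2" --pt "0 0 0 0 0.2" --pt "0 0 0 0 0.2"

```text
t: 14.4
eef_pos: [448.7, -141.6, 60.1]
tcp_rot: [3.141, 0.0, 2.263]
ft_force: [1.8, 2.1, 0.3]
opening: 0.414
grip_force: 30.0
```

```bash
python3 m.py pics/w10.png
```

```text
14.4 [ 448.7 -141.6   60.1] [-0.446  0.519  2.081  0.     0.541 -1.138] [1.82 2.14 0.27] [ 0.507 -0.542 -0.009] 29.999679923057556
```

Emit:
arm_command --pt "0 0 0.1 8 0.2" --pt "0 0 0.3 16 0.2" --pt "0 0 0.4 24 0.2" --pt "0 0 0.5 32 0.2" --pt "0 0 0.7 40 0.2"

```text
t: 14.95
eef_pos: [448.7, -141.7, 59.4]
tcp_rot: [3.141, 0.0, 1.559]
ft_force: [2.2, 3.0, 0.2]
opening: 0.414
grip_force: 30.0
```

Emit:
arm_command --pt "0 0 0.1 8 0.2" --pt "0 0 0.3 16 0.2" --pt "0 0 0.4 24 0.2" --pt "0 0 0.5 32 0.2" --pt "0 0 0.7 40 0.2"

```text
t: 15.45
eef_pos: [448.6, -141.6, 58.7]
tcp_rot: [3.141, -0.0, 0.861]
ft_force: [1.8, 2.6, 2.1]
opening: 0.416
grip_force: 30.0
```

Emit:
arm_command --pt "0 0 0.1 8 0.2" --pt "0 0 0.3 16 0.2" --pt "0 0 0.4 24 0.2" --pt "0 0 0.5 32 0.2" --pt "0 0 0.7 40 0.2"

```text
t: 15.95
eef_pos: [448.6, -141.6, 58.0]
tcp_rot: [3.142, -0.0, 0.163]
ft_force: [1.4, 3.9, 1.0]
opening: 0.415
grip_force: 30.0
```

Emit:
arm_command --pt "0 0 0.1 8 0.2" --pt "0 0 0.3 16 0.2" --pt "0 0 0.4 24 0.2" --pt "0 0 0.5 32 0.2" --pt "0 0 0.7 40 0.2"

```text
t: 16.45
eef_pos: [448.6, -141.5, 57.3]
tcp_rot: [-3.142, -0.0, -0.535]
ft_force: [1.8, 3.8, 2.0]
opening: 0.418
grip_force: 30.0
```

Emit:
arm_command --pt "0 0 0.1 8 0.2" --pt "0 0 0.3 16 0.2" --pt "0 0 0.3 20 0.2" --pt "0 0 0.3 20 0.2" --pt "0 0 0.3 20 0.2"

```text
t: 16.95
eef_pos: [448.6, -141.5, 57.0]
tcp_rot: [-3.141, -0.0, -0.878]
ft_force: [2.6, 4.5, 2.0]
opening: 0.416
grip_force: 30.0
```

```bash
python3 m.py pics/w11.png; python3 - <<'E'
import cv2,numpy as np
cv2.imwrite("pics/cmp2.png",np.hstack([cv2.imread(f"pics/w{n}.png")[180:380,150:410] for n in(9,10,11)]))
E
```

```text
16.95 [ 448.6 -141.5   57. ] [-0.446  0.524  2.084  0.     0.533  2.003] [2.6  4.52 2.04] [ 1.046 -0.51  -0.062] 30.000135004520416
```

View pics/cmp2.png

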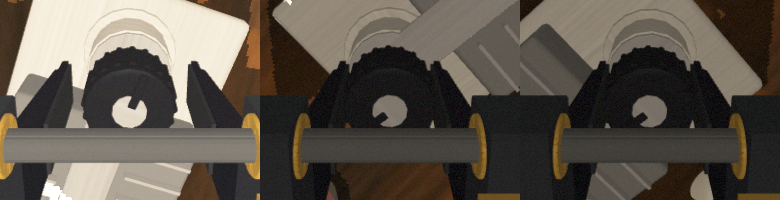

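The notch and cap stay fixed relative to the hand through the last 180°, so the knob turned and sank with it. The hand's drop of about 10 mm matches a lift of about -11 to -12 mm, so I'm handing in.

```bash
python3 -c "
from cell import env
print(env.job_done())"
```

```text
the job is handed in; nothing more can be done
None
```

I turned the high knob (the right one) back until its bolt dropped into the thread, then about one turn forward (to roughly 6 rad by my estimate), and handed the job in with the knob still held at 30 N; no verdict was returned.

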